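Index the painting turntable by four clicks

ROBOT

A 6-joint arm with a two-finger parallel gripper is mounted at the origin on the work surface; the furniture and walls round the work are solid. World frame = base frame: x ahead of the robot, y to its left, z up, the work surface at z = 0. Lengths are in m, angles in rad, forces in N, time in s.
With the tool pointing down it reaches from about 0.375 to 0.925 m from the base axis. Payload 5.7 kg.
Tool frame: the origin (TCP) lies on the centre line of the jaws, within the pads' length; the fingertips stand 17 mm ahead of it and the grasp point (between the pads) lies 2 mm behind it (nose_length is the distance from the TCP to the fingertips, in m); z points along the fingers, y is the direction in which the jaws open and shut (so a half turn about z gives the same grasp; the last joint's range is limited). The gripper opens to 88 mm and grips with 3 to 60 N. Pads are 20 mm wide; open, the fingers measure 115 mm over their backs; the gripper's body (75 mm by 178 mm) begins 61 mm behind the grasp point.
Start: joints at [1.005, 0.359, 1.51, -0, 1.272, -0.115], TCP at [0.261, 0.54, 0.24] pointing down, gripper open.
Joint ranges: [-2.97, 2.97], [-1.01, 2.36], [0.21, 2.38], [-0.96, 4.11], [0.2, 2.71], [-2.98, 2.98]. Speed limits (rad/s): [2.39, 2.39, 3.14, 3.14, 3.14, 3.14].

INTERFACE

Orientations are given as a 3x3 rotation matrix whose columns are the frame's x, y, z axes.
In Python, from station import * gives the robot as it stands. The module is installed in compiled form; this text tells all that it offers.
- The arm moves only by the tool drive_tool, never from a script. Its argument "targets" is one flat list of numbers, 6 for each row, row after row: the shift along the tool's x, y, z in mm, then the turn, a rotation vector about the tool's x, y, z in rad. In form: [x, y, z, rx, ry, rz, x, y, z, rx, ry, rz, ...]. A call has 1 to 20 rows; each row is the pose to reach, as a shift and turn from the pose measured when the call began, along the tool's axes at that moment; what a row does not reach only later rows make up. A row lasts 1/12 s, in which the tool goes at most 41.7 mm and 7.16 degrees, less where a joint would pass 70% of its speed; a pose out of reach is approached as far as the arm can. A call with a gripper value outside its range is refused whole. "jaw" is the opening in per cent of the stroke, from 0 (shut) to 100 (fully open), set as the call begins (left out, the last holds). The fingers move at their own pace and stop on an object; the grip force is fixed at half the most. Time passes only in rows, so rows that repeat a pose let the fingers close. It gives the time, the measured TCP pose, the force and the opening at its end, in the units of the state.
- observe(): the state, without advancing time (a new reading comes with each control period).
- get_image(name): name is "scene" or "top" or "wrist"; returns a dict with "frame" (420x560x3 uint8, red, green, blue), "fx", "fy", "cx", "cy" (pixels), "dist" ([k1, k2, p1, p2, k3] as OpenCV has them; the pictures are not rectified), "R" (3x3) and "t" (3): a world point X has camera coordinates R X + t. Camera axes: x right, y down, z forward; pixel columns grow to the right and rows downward; lengths in m; the calibration is good to about 2 mm. A picture is of the moment at which its call begins. There is no depth.
- job_done(): hands the job in, once; it reports no verdict.
The state is a dict: "time": time; "joint_positions": joint angles; "qd": joint speeds; "joint_torque": joint torques, N m; "tool_pos": TCP position; "eef_rot": TCP orientation; "wrist_force": force on the tool from outside, world axes, zero at the start; "torque": the same for the moment, N m; "grip_width": finger opening in m.
Only numpy, scipy, OpenCV 4.12 (cv2) and the standard library are available. Lean on these libraries where they do the work, as an engineer would, in place of code of your own. Each camera call takes 0.05 s, during which the arm holds its last target. There are 200 camera calls.

TASK

Bring the next wet token round to the cork hand rest of the painting turntable. With a fingertip, push the red peg of the lock lever fully outwards, away from the plate, to free it, gently push the brass finger post counter-clockwise (seen from above) exactly four clicks, neither backwards nor past the fourth, and then push the lock lever fully back home. Push only: grip and lift nothing, keep off the tokens, and leave the other things on the bench where they are.

Things in the scene. Friction and masses are not known exactly. Their poses are not given: they have to be found in the camera images.
- index_stand: painting turntable, screwed down. Origin: underside of its ply board (235 x 232 x 18 mm) on the plate's vertical axis; z up, -x points to the cork hand rest (top 35 mm high, 105 mm from the axis). White round deck, radius 77 mm, top 38 mm above the bench, on an aluminium star plate of 12 lobes, radius 86 mm. Only the red peg and brass post rise more than 48 mm.
- index_plate (a joint): angle of the plate, rad, positive counter-clockwise from above; 0 at the start, one click is 0.5236, four are 2.0944. Locked while the lever is home.
- click_roller (a point): axis of the steel roller of the sprung arm at the turntable's left (+y). It drops between two lobes at each of the 12 stops and pulls the plate into the nearer stop. Turning from stop to stop takes about 3 to 6 N at the finger post; half way it snaps ahead, away from the finger: the click.
- finger_post (a point): centre of the top of the brass finger post, an upright round pin of 14 mm diameter on the deck, 38 to 74 mm above the bench, 68 mm from the plate's axis; turns with the plate.
- lock_lever (a joint): angle of the lock lever, rad: 0 fully home (its blade between two lobes, plate locked), 0.28 fully out. The blade clears the lobes above 0.24 and enters only when the plate rests in a stop. Both ends are slightly springy (rubber). Friction holds the lever where it is left, about 0.6 N at the peg.
- lock_peg (a point): centre of the top of the upright red peg, 16 mm in diameter, 74 mm high, at the end of the lever's dark bar (below 29 mm). In the stand's frame at (-90, -100) mm when home, (-75, -153) mm when fully out; lever pivot at (105, -74) mm. Push it along the stand's -y to free, +y to lock; about 40 mm of room between peg and plate.
- token_1: silver and black cast token, 50 x 51 x 4 mm, wet with paint, loose in nest 1 between three 6 mm steel pins; origin at the centre of its underside, z up. Not to be touched.
- token_2: silver and black cast token, 50 x 51 x 4 mm, wet with paint, loose in nest 2 between three 6 mm steel pins; origin at the centre of its underside, z up. Not to be touched.
- token_3: silver and black cast token, 50 x 51 x 4 mm, wet with paint, loose in nest 3 between three 6 mm steel pins; origin at the centre of its underside, z up. Not to be touched.
- nest_1 (a point): centre of the top of the rubber pad of nest 1, 42 mm from the turntable's axis, turning with the plate; at the start the one next to the hand rest
- nest_2 (a point): centre of the top of the rubber pad of nest 2, 42 mm from the turntable's axis, turning with the plate
- nest_3 (a point): centre of the top of the rubber pad of nest 3, 42 mm from the turntable's axis, turning with the plate
- marker_pen: marker pen, white with a black cap, lying, 131 mm long, 15 mm thick; loose bystander, origin at the centre of its underside
- wash_pot_1: wash pot with a blue band, 54 mm wide, 48 mm tall; loose bystander, origin at the centre of its underside
- wash_pot_2: white wash pot with a thin black line, 54 mm wide, 48 mm tall; loose bystander, origin at the centre of its underside
- glue_bottle: white glue bottle with red tip, 33 mm wide, 112 mm tall; loose bystander, origin at the centre of its underside
- sanding_block: brown cork sanding block, 51 x 90 x 28 mm; loose bystander, origin at the centre of its underside
- brush_red: red-handled paint brush, lying, 180 mm long, 12 mm thick; loose bystander, origin at the centre of its underside

How it is judged:
On the way, in this order (a step that is already met when the one before it is completed fails the run):
1. the lock lever is pushed out and the plate is free, still at its first stop (value of joint lock_lever above 0.24 rad and value of joint index_plate below 0.15 rad), for 0.1 s.
2. the plate rests in the fourth stop, the lever still out (value of joint index_plate between 2.0344 and 2.1544 rad and value of joint lock_lever above 0.2 rad and velocity of joint index_plate below 0.1 rad/s), for 0.3 s.
At the end, for the whole second after the job is handed in: the index plate rests four clicks counter-clockwise from its start (2.094 rad, within 0.06), the lock lever is home (under 0.03 rad), and each token lies in its own nest (within 12 mm of its centre) (value of joint index_plate between 2.0344 and 2.1544 rad and value of joint lock_lever below 0.03 rad and distance between token_1 and nest_1 below 0.012 m and distance between token_2 and nest_2 below 0.012 m and distance between token_3 and nest_3 below 0.012 m); the robot touches nothing.
It fails at once if the plate is turned past the fourth stop, over half way to the fifth (value of joint index_plate above 2.3562 rad).
It fails at once if the plate is turned backwards by half a click (value of joint index_plate below -0.2618 rad).
It fails at once if the turntable is pushed or gripped with more than 30 N (contact force between the fingers and index_stand above 30 N).
It fails at once if a wet token is touched, or lifted, carried or shaken out of its nest (contact force between any of the fingers, the arm and token_1 above 0.2 N or contact force between any of the fingers, the arm and token_2 above 0.2 N or contact force between any of the fingers, the arm and token_3 above 0.2 N or distance between token_1 and nest_1 above 0.015 m or distance between token_2 and nest_2 above 0.015 m or distance between token_3 and nest_3 above 0.015 m).
It fails at once if a bystander is moved by more than 20 mm (distance of any of marker_pen, wash_pot_1, wash_pot_2, glue_bottle, sanding_block, brush_red from where it was at the start of the episode above 0.02 m).
It also fails if it takes over 69 s, if anything falls off the work surface, if the arm or the gripper's body presses on something with over 40 N, if the wrist force passes 120 N, or if a joint passes its speed limit or range.

## Working session

There is one attempt and no reset: what is moved stays moved. The work goes in short steps, Python scripts to look and compute and a tool call to move; the robot and the scene stay as the last step left them, time stands still between calls to the robot, and variables do not carry over. Pictures are saved under pics/ and viewed, on a budget of 10 in all, crops included, one or two more only if the job needs it, and the job is handed in when it is done.

Besides the shell and the picture viewer there is one more tool, called after "Emit:" as name(argument=value, ...), one argument or row to a line, values as JSON. drive_tool: Moves the arm, as the interface text tells. Its arguments: {"type":"object","properties":{"targets":{"type":"array"},"jaw":{"type":"number"}},"required":["targets"]}

```bash
mkdir -p pics
python3 - <<'E'
from station import *
import cv2,numpy as np
s=observe();print(s['time'],s['tool_pos'],np.round(s['eef_rot'],3).tolist(),s['grip_width'])
for n in("scene","top"):
    d=get_image(n);cv2.imwrite(f"pics/{n}0.png",d["frame"][:,:,::-1])
    print(n,d['fx'],d['cx'],d['cy'],d['dist'],np.round(-d['R'].T@d['t'],3))
E
```

```text
0.0 [0.26106544 0.53949915 0.23883271] [[-0.9, 0.436, -0.001], [0.436, 0.9, -0.002], [0.0, -0.002, -1.0]] 0.0879495749866079
scene 441.69319985868054 280.4656001389146 207.74629769157454 [-0.10556137  0.          0.          0.          0.        ] [ 0.015 -0.367  0.736]
top 499.79787038857097 283.61999183549256 208.22466204318764 [-0.17703472  0.          0.          0.          0.        ] [0.476 0.092 1.135]
```

View pics/top0.png

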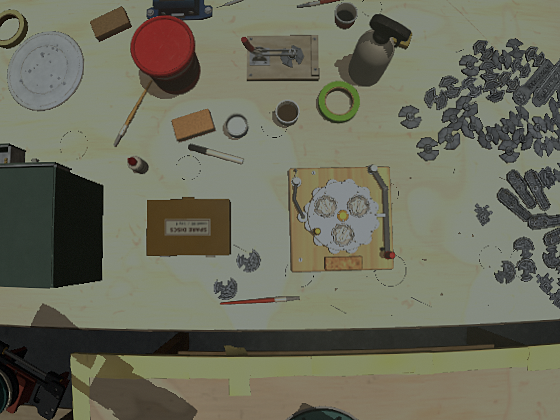

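View pics/scene0.png

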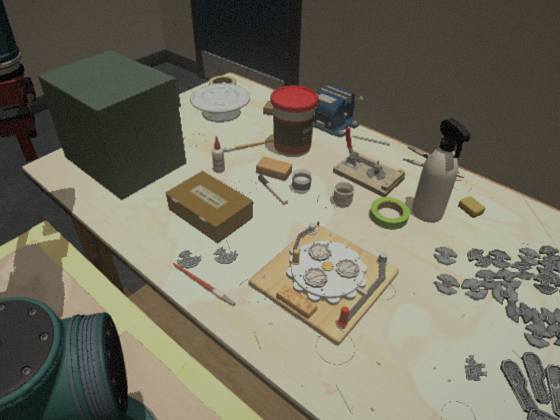

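The top view shows the red peg at about (390,255), the brass post at (318,231), the deck centre near (343,216) and the hand rest at the bottom (towards the robot). In the scene view the peg is at (344,316) and the post at (296,256). Next I measure these.

```bash
cat > h.py <<'E'
from station import *
import cv2,numpy as np
def ray(d,uv):
    K=np.array([[d['fx'],0,d['cx']],[0,d['fy'],d['cy']],[0,0,1]])
    p=cv2.undistortPoints(np.array([[uv]],float),K,np.array(d['dist'],float))[0,0]
    R=np.array(d['R']);return -R.T@d['t'],R.T@np.array([p[0],p[1],1])
def plane(d,uv,z):
    c,r=ray(d,uv);return c+r*(z-c[2])/r[2]
def pix(d,X):
    K=np.array([[d['fx'],0,d['cx']],[0,d['fy'],d['cy']],[0,0,1]])
    return cv2.projectPoints(np.array([X],float),cv2.Rodrigues(np.array(d['R']))[0],np.array(d['t'],float),K,np.array(d['dist'],float))[0][0,0]
def blobs(d,lo,hi,box,amin=6):
    f=cv2.cvtColor(d['frame'],cv2.COLOR_RGB2HSV);m=cv2.inRange(f,lo,hi)
    x0,y0,x1,y1=box;k=np.zeros_like(m);k[y0:y1,x0:x1]=m[y0:y1,x0:x1]
    n,l,s,c=cv2.connectedComponentsWithStats(k)
    return [(s[i].tolist(),c[i].round(1).tolist()) for i in range(1,n) if s[i,4]>=amin],k
E
python3 - <<'E'
from h import *
t=get_image("top");s=get_image("scene")
for n,d,b in(("top",t,(285,160,405,280)),("scene",s,(245,220,400,340))):
    print(n,"red",blobs(d,(0,180,90),(6,255,255),b)[0]); print("brass",blobs(d,(18,130,90),(30,255,255),b,10)[0])
    print("white",blobs(d,(0,0,130),(179,60,255),b,100)[0])
a=cv2.resize(t['frame'][155:285,275:415],None,fx=4,fy=4,interpolation=2)
b=cv2.resize(s['frame'][215:345,240:400],None,fx=4,fy=4,interpolation=2)[:, :640]
cv2.imwrite('pics/ct.png',a[:,:,::-1]);cv2.imwrite('pics/cs.png',b[:,:,::-1])
E
```

```text
top red []
brass [([337, 210, 11, 11, 53], [342.0, 215.0]), ([315, 229, 5, 5, 16], [316.9, 230.8])]
white [([285, 160, 120, 120, 3545], [358.0, 220.3]), ([298, 179, 87, 75, 2659], [341.7, 214.7]), ([336, 227, 14, 17, 129], [342.7, 234.8])]
scene red []
brass [([294, 249, 4, 5, 14], [295.5, 251.0]), ([322, 263, 11, 7, 41], [327.4, 265.4])]
white [([245, 220, 155, 120, 8669], [317.7, 278.9]), ([287, 240, 80, 58, 3056], [328.8, 269.4])]
```

View pics/ct.png

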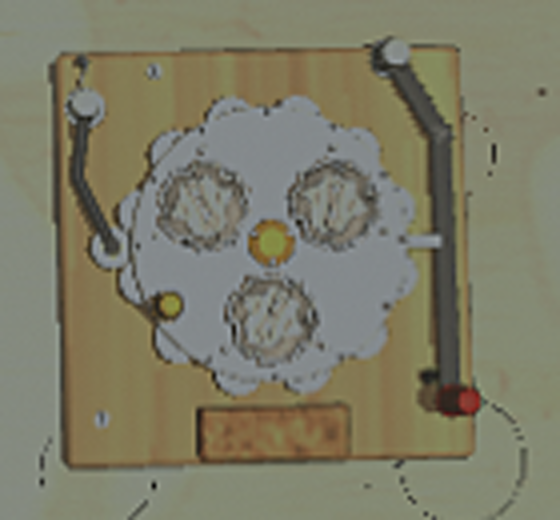

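View pics/cs.png

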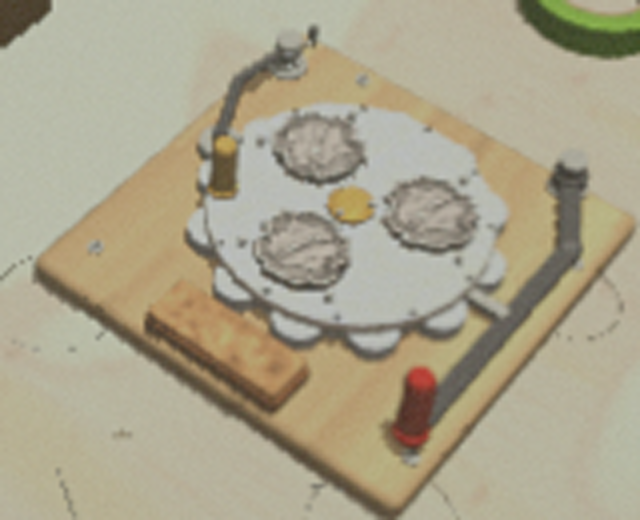

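The crops show the peg top at top (391.9,255.1) / scene (345.1,308.8), and the post top at top (317.2,230.9) / scene (296,251). The hub is at top (342.3,215.2) / scene (327.4,265.8), and the blade is in at the lever.

Run:
```python
from h import *
t=get_image("top");s=get_image("scene")
P={}
for n,a,b,z in(("peg",(391.6,254.9),(344.9,308.8),.074),("post",(317.1,230.8),(295.7,250.9),.074),("hub",(342.2,215.1),(327.4,265.6),.04)):
    c1,r1=ray(t,a);c2,r2=ray(s,b);A=np.stack([r1,-r2],1);k=np.linalg.lstsq(A,c2-c1,rcond=None)[0]
    X=(c1+k[0]*r1+c2+k[1]*r2)/2
    P[n]=(plane(t,a,z)+plane(s,b,z))/2
    print(n,"tri",X.round(4),"top",plane(t,a,z).round(4),"scene",plane(s,b,z).round(4))
h=P['hub'][:2];v=P['peg'][:2]-h;w=P['post'][:2]-h
yaw=np.arctan2(v[1],v[0])-np.arctan2(-.1,-.09)
print("peg r",np.hypot(*v),"exp",np.hypot(.09,.1),"yaw deg",np.degrees(yaw),"post r",np.hypot(*w),"ang stand",np.degrees(np.arctan2(w[1],w[0])-yaw)%360)
# board front edge corners z .018
for a in((67,466),(473,456),(461,46),(57,53)): print(plane(t,(a[0]/4+275,a[1]/4+155),.018).round(4))
```

```text
peg tri [ 0.466  -0.1511  0.0711] top [ 0.4653 -0.1495  0.074 ] scene [ 0.4648 -0.1528  0.074 ]
post tri [0.5196 0.0088 0.0704] top [0.5188 0.0098 0.074 ] scene [0.5176 0.0061 0.074 ]
hub tri [ 0.555  -0.0499  0.0387] top [ 0.5542 -0.0488  0.04  ] scene [ 0.5548 -0.0512  0.04  ]
peg r 0.13498954102003993 exp 0.13453624047073712 yaw deg 0.5097110477556683 post r 0.06837896186654442 ang stand 121.54433613224565
[0.4309 0.0632 0.018 ]
[ 0.433  -0.1655  0.018 ]
[ 0.666  -0.1648  0.018 ]
[0.663  0.0663 0.018 ]
```

Emit:
drive_tool(
  targets=[-120, -128, 0, 0, 0, -0.12, -160, -171, 0, 0, 0, -0.24, -200, -214, 0, 0, 0, -0.36, -230, -246, 0, 0, 0, -0.45, -260, -278, 0, 0, 0, -0.45, -290, -310, 0, 0, 0, -0.45, -320, -342, 0, 0, 0, -0.45, -350, -374, 0, 0, 0, -0.45, -380, -406, 0, 0, 0, -0.45, -410, -438, 0, 0, 0, -0.45, -440, -470, 0, 0, 0, -0.45, -470, -502, 0, 0, 0, -0.45, -470, -502, 0, 0, 0, -0.45, -470, -502, 0, 0, 0, -0.45, -470, -502, 0, 0, 0, -0.45, -470, -502, 0, 0, 0, -0.45, -470, -502, 0, 0, 0, -0.45, -470, -502, 0, 0, 0, -0.45, -470, -502, 0, 0, 0, -0.45, -470, -502, 0, 0, 0, -0.45],
  jaw=0,
)

```text
time: 1.97
tool_pos: [0.4649, -0.1159, 0.2394]
eef_rot: [[-1.0, 0.001, -0.001], [0.001, 1.0, 0.0], [0.001, 0.0, -1.0]]
wrist_force: [-0.0, 0.0, -0.5]
grip_width: 0.0006
```

Emit:
drive_tool(
  targets=[0, 0, 40, 0, 0, 0, 0, 0, 80, 0, 0, 0, 0, 0, 115, 0, 0, 0, 0, 0, 145, 0, 0, 0, 0, 0, 160, 0, 0, 0, 0, 0, 168, 0, 0, 0, 0, 0, 168, 0, 0, 0, 0, 0, 168, 0, 0, 0, 0, 0, 168, 0, 0, 0],
)

```text
time: 2.72
tool_pos: [0.4656, -0.1157, 0.0726]
eef_rot: [[-1.0, 0.0, 0.001], [0.0, 1.0, -0.0], [-0.001, -0.0, -1.0]]
wrist_force: [-0.2, 1.0, -0.2]
grip_width: 0.0004
```

Run:
```python
from h import *
d=get_image("scene");o=observe();print(o['tool_pos'],o['wrist_force'])
cv2.imwrite('pics/s2.png',cv2.resize(d['frame'][195:345,240:400],None,fx=4,fy=4,interpolation=2)[:,:,::-1])
```

```text
[ 0.46576254 -0.11591874  0.07273003] [-0.15519803 -0.14945064  0.45353237]
```

View pics/s2.png

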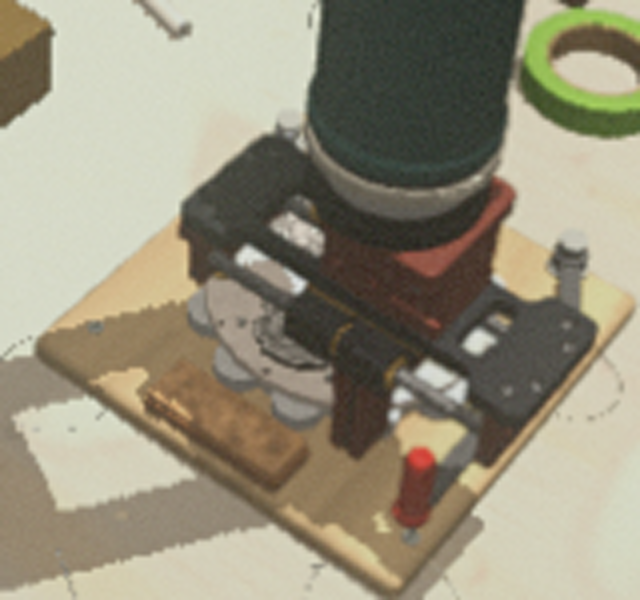

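The closed finger is on the plate side of the peg (peg top at crop (420,458)), about 13 mm clear. I now push the peg out.

Emit:
drive_tool(
  targets=[0, -8, 0, 0, 0, 0, 0, -13, 0, 0, 0, 0, -1, -18, 0, 0, 0, 0, -2, -23, 0, 0, 0, 0, -4, -28, 0, 0, 0, 0, -5, -33, 0, 0, 0, 0, -7, -38, 0, 0, 0, 0, -8, -43, 0, 0, 0, 0, -10, -48, 0, 0, 0, 0, -11, -52, 0, 0, 0, 0, -12, -56, 0, 0, 0, 0, -13, -59, 0, 0, 0, 0, -14, -62, 0, 0, 0, 0, -14, -62, 0, 0, 0, 0, -14, -62, 0, 0, 0, 0],
)

```text
time: 4.02
tool_pos: [0.4798, -0.1781, 0.0728]
eef_rot: [[-1.0, 0.001, 0.001], [0.001, 1.0, -0.001], [-0.001, -0.001, -1.0]]
wrist_force: [-0.2, -0.3, -0.8]
grip_width: 0.0007
```

Run:
```python
from h import *
for k in range(3):
    d=get_image("scene");o=observe();print(o['tool_pos'],o['wrist_force'])
c=blobs(d,(0,150,90),(8,255,255),(300,270,400,380),4);c2=blobs(d,(170,150,90),(179,255,255),(300,270,400,380),4);print(c[0],c2[0])
```

```text
[ 0.47963297 -0.17799199  0.07279811] [ 1.09126866 -1.14439992 -0.32137754]
[ 0.47958093 -0.1778601   0.07278692] [ 0.90599332  0.44733743 -0.01145471]
[ 0.47960227 -0.17782746  0.0727879 ] [-0.14559326 -0.60018286 -0.13769083]
[([366, 316, 7, 5, 28], [369.5, 318.1]), ([366, 332, 5, 4, 10], [368.1, 333.5])] []
```

Emit:
drive_tool(
  targets=[0, -2, 0, 0, 0, 0, 0, -3, 0, 0, 0, 0, 0, -4, 0, 0, 0, 0, 0, -5, 0, 0, 0, 0, 0, -5, 0, 0, 0, 0, 0, -5, 0, 0, 0, 0],
)

```text
time: 4.67
tool_pos: [0.4795, -0.183, 0.0728]
eef_rot: [[-1.0, 0.0, 0.001], [0.0, 1.0, -0.001], [-0.001, -0.001, -1.0]]
wrist_force: [-0.0, 0.8, 0.1]
grip_width: 0.0006
```

Run:
```python
from h import *
F=[]
for k in range(4):
    d=get_image("scene");o=observe();F.append(o['wrist_force'])
print(o['tool_pos'],np.mean(F,0))
c=blobs(d,(0,150,90),(8,255,255),(300,270,400,380),4);print(c[0])
t=get_image("top");print(blobs(t,(0,150,90),(8,255,255),(380,220,430,290),3)[0])
print(plane(d,c[0][0][1],.074), pix(d,[.4795,-.203,.074]),pix(t,[.4795,-.203,.074]))
```

```text
[ 0.47948154 -0.18286476  0.07279055] [ 0.16940978 -0.02839164  0.21772794]
[([369, 317, 7, 6, 30], [371.9, 319.2]), ([370, 333, 3, 3, 5], [370.8, 333.8])]
[]
[ 0.47785783 -0.20271699  0.074     ] [372.51999293 318.70455887] [415.77771894 247.86934608]
```

Emit:
drive_tool(
  targets=[0, -1, 0, 0, 0, 0, 0, -2, 0, 0, 0, 0, 0, -3, 0, 0, 0, 0, 0, -3, 0, 0, 0, 0, 0, -3, 0, 0, 0, 0],
)

```text
time: 5.33
tool_pos: [0.4795, -0.1859, 0.0728]
eef_rot: [[-1.0, 0.0, 0.001], [0.0, 1.0, -0.001], [-0.001, -0.001, -1.0]]
wrist_force: [0.5, 0.3, -0.2]
grip_width: 0.0002
```

```bash
cat > f.py <<'E'
from h import *
F=[]
for k in range(4):
    d=get_image("scene");o=observe();F.append(o['wrist_force'])
print(o['time'],o['tool_pos'],np.mean(F,0))
c=blobs(d,(0,150,90),(8,255,255),(300,270,400,380),4);print(c[0])
print([plane(d,q[1],.074).round(4) for q in c[0][:1]])
E
python3 f.py
```

```text
5.5333 [ 0.47944781 -0.18589056  0.07280606] [0.14120429 0.20021477 0.36935401]
[([370, 317, 7, 6, 30], [373.3, 319.4]), ([372, 333, 3, 3, 6], [373.2, 334.0])]
[array([ 0.4791, -0.2049,  0.074 ])]
```

Emit:
drive_tool(
  targets=[0, -1, 0, 0, 0, 0, 0, -2, 0, 0, 0, 0, 0, -2, 0, 0, 0, 0, 0, -2, 0, 0, 0, 0],
)

```text
time: 5.87
tool_pos: [0.4794, -0.1863, 0.0727]
eef_rot: [[-1.0, 0.001, 0.001], [0.001, 1.0, 0.002], [-0.001, 0.002, -1.0]]
wrist_force: [2.1, 7.3, 1.6]
grip_width: 0.0005
```

```bash
python3 f.py
```

```text
6.0667 [ 0.47941017 -0.18630038  0.07273823] [2.56434441 7.55563927 1.72707656]
[([371, 317, 6, 6, 28], [373.5, 319.2]), ([368, 333, 7, 3, 10], [371.6, 334.4])]
[array([ 0.4797, -0.2049,  0.074 ])]
```

The lever is on its outer stop: 7.5 N, peg moved 53 mm. I back off, lift, and go round behind the post.

Emit:
drive_tool(
  targets=[0, 8, 0, 0, 0, 0, 0, 16, 0, 0, 0, 0, 0, 18, -20, 0, 0, 0, 0, 20, -45, 0, 0, 0, -5, 40, -55, 0, 0, 0.12, -15, 65, -55, 0, 0, 0.24, -25, 95, -55, 0, 0, 0.36, -35, 125, -55, 0, 0, 0.48, -45, 155, -55, 0, 0, 0.6, -55, 180, -55, 0, 0, 0.72, -62, 200, -55, 0, 0, 0.84, -64, 209, -55, 0, 0, 0.96, -64, 209, -55, 0, 0, 1.03, -64, 209, -55, 0, 0, 1.03, -64, 209, -55, 0, 0, 1.03, -64, 209, -55, 0, 0, 1.03, -64, 209, -55, 0, 0, 1.03],
)

```text
time: 7.48
tool_pos: [0.5433, 0.0222, 0.1281]
eef_rot: [[-0.515, 0.857, 0.0], [0.857, 0.515, 0.002], [0.001, 0.001, -1.0]]
wrist_force: [-0.1, -1.0, -0.3]
grip_width: 0.0005
```

Run:
```python
from h import *
d=get_image("wrist");o=observe();print(o['time'],o['tool_pos'],o['joint_positions'],np.round(-d['R'].T@d['t'],3))
print(blobs(d,(16,110,70),(32,255,255),(0,0,560,420),60)[0])
print(pix(d,[.5195,.0083,.074]),pix(d,[.5545,-.05,.04]))
cv2.imwrite('pics/w1.png',d['frame'][:,:,::-1])
s=get_image("scene");c=blobs(s,(0,150,90),(8,255,255),(300,270,400,380),4)[0];print(c)
```

```text
7.5333 [0.54341969 0.02215397 0.12815449] [-0.0875052   0.4073783   1.75550753  0.0021855   0.97840125 -0.62894343] [0.508 0.082 0.273]
[([430, 0, 79, 39, 1610], [472.9, 12.9]), ([98, 191, 64, 93, 1601], [128.7, 233.6]), ([231, 212, 20, 17, 83], [242.8, 217.6]), ([228, 224, 18, 18, 248], [235.8, 232.7]), ([268, 294, 6, 57, 217], [270.5, 322.6]), ([280, 295, 6, 56, 207], [282.6, 323.2])]
[233.29389673 238.4973854 ] [241.6442935  303.22563395]
[([371, 317, 7, 6, 32], [373.8, 319.4]), ([367, 333, 7, 3, 12], [370.2, 334.3])]
```

View pics/w1.png

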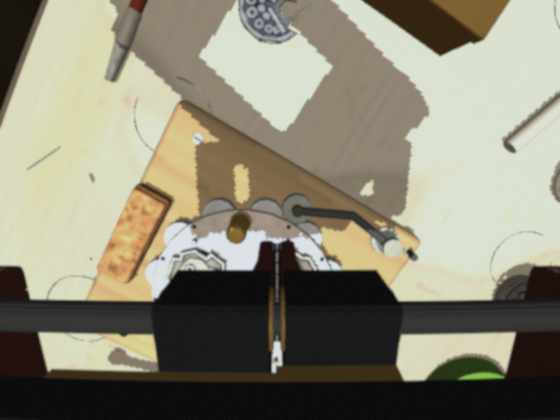

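The wrist view shows the post top at about (236,232), within 6 px (about 3 mm) of the predicted position. The closed fingers are at (262–295,250), with a clear gap. I descend and approach.

```bash
cat > plan.py <<'E'
# rows for pushing: from current pose, along arc; args: theta list in deg (post world angle)
from h import *
import sys
from scipy.spatial.transform import Rotation as Ro
H=np.array([.5545,-.05]);D=.0182;z=float(sys.argv[1])
o=observe();R=np.array(o['eef_rot']);p=np.array(o['tool_pos'])
for a in sys.argv[2:]:
    th=np.radians(float(a));r=np.array([np.cos(th),np.sin(th)]);t=np.array([-r[1],r[0]])
    q=np.r_[H+.069*r-D*t,z];y=np.r_[-t,0];T=np.stack([np.cross(y,[0,0,-1]),y,[0,0,-1]],1)
    w=R.T@(q-p)*1e3;v=Ro.from_matrix(R.T@T).as_rotvec()
    print(a,np.round(w,1).tolist(),np.round(v,3).tolist())
E
python3 plan.py .0727 113 118 121 123 126 129 132 135 138 141 144 147 150
```

```text
113 [-1.8, -0.1, 55.4] [0.001, -0.001, 0.139]
118 [0.4, -6.0, 55.4] [0.001, -0.001, 0.051]
121 [1.4, -9.5, 55.4] [0.001, -0.001, -0.001]
123 [2.0, -12.0, 55.4] [0.001, -0.001, -0.036]
126 [2.7, -15.6, 55.4] [0.001, -0.001, -0.088]
129 [3.3, -19.3, 55.4] [0.001, -0.001, -0.141]
132 [3.6, -23.0, 55.4] [0.001, -0.001, -0.193]
135 [3.8, -26.8, 55.4] [0.001, -0.001, -0.245]
138 [3.7, -30.5, 55.4] [0.001, -0.001, -0.298]
141 [3.5, -34.2, 55.4] [0.002, -0.001, -0.35]
144 [3.0, -38.0, 55.4] [0.002, -0.001, -0.403]
147 [2.4, -41.6, 55.4] [0.002, -0.001, -0.455]
150 [1.6, -45.3, 55.4] [0.002, -0.001, -0.507]
```

Emit:
drive_tool(
  targets=[0, 0, 25, 0, 0, 0, 0, 0, 45, 0, 0, 0, 0, 0, 55, 0, 0, 0, 0, 0, 55, 0, 0, 0, 0, 0, 55, 0, 0, 0],
)

```text
time: 8.0
tool_pos: [0.5432, 0.022, 0.0729]
eef_rot: [[-0.514, 0.858, -0.001], [0.858, 0.514, 0.002], [0.002, 0.0, -1.0]]
wrist_force: [0.5, -1.3, 0.1]
grip_width: 0.0006
```

Emit:
drive_tool(
  targets=[0.4, -6, 0, 0, 0, 0.05, 1.4, -9.5, 0, 0, 0, 0, 2, -12, 0, 0, 0, -0.036, 2.7, -15.6, 0, 0, 0, -0.088, 3.3, -19.3, 0, 0, 0, -0.141, 3.6, -23, 0, 0, 0, -0.193, 3.7, -25, 0, 0, 0, -0.22, 3.8, -26.8, 0, 0, 0, -0.245, 3.8, -28.7, 0, 0, 0, -0.272, 3.7, -30.5, 0, 0, 0, -0.298, 3.6, -32.5, 0, 0, 0, -0.324, 3.5, -34.2, 0, 0, 0, -0.35, 3.5, -34.2, 0, 0, 0, -0.35, 3.5, -34.2, 0, 0, 0, -0.35],
)

```text
time: 9.17
tool_pos: [0.5129, 0.0073, 0.074]
eef_rot: [[-0.776, 0.63, 0.001], [0.63, 0.776, 0.002], [0.0, 0.002, -1.0]]
wrist_force: [0.1, -0.1, -0.3]
grip_width: 0.0004
```

```bash
cat > g.py <<'E'
from h import *
import sys
d=get_image("wrist");o=observe();print(o['time'],o['tool_pos'],o['wrist_force'])
H=[.5545,-.05]
for st,c in blobs(d,(14,110,40),(32,255,255),(60,120,262,300),30)[0]:
    X=plane(d,c,.07)[:2]-H;print(st,c,"r",np.hypot(*X).round(4),"ang",np.degrees(np.arctan2(X[1],X[0])).round(1)%360)
if len(sys.argv)>1: cv2.imwrite(sys.argv[1],d['frame'][:,:,::-1])
E
python3 g.py pics/w2.png; python3 plan.py .0727 143 146 149 152 155 158 161 164 166 168 170 171
```

```text
9.2167 [0.51280011 0.00738704 0.07378511] [-0.21696363  0.46545328 -0.11857405]
[80, 161, 127, 117, 5379] [143.6, 220.5] r 0.1055 ang 166.7
[206, 236, 35, 36, 813] [223.9, 254.8] r 0.0774 ang 146.1
143 [1.1, -2.6, 1.1] [0.002, -0.0, -0.036]
146 [1.8, -6.2, 1.1] [0.002, -0.0, -0.088]
149 [2.3, -9.9, 1.1] [0.002, -0.0, -0.141]
152 [2.7, -13.7, 1.1] [0.002, -0.0, -0.193]
155 [2.8, -17.4, 1.1] [0.002, -0.0, -0.246]
158 [2.8, -21.1, 1.0] [0.002, -0.0, -0.298]
161 [2.5, -24.9, 1.0] [0.002, -0.0, -0.35]
164 [2.1, -28.6, 1.0] [0.002, -0.0, -0.403]
166 [1.7, -31.0, 1.0] [0.002, 0.0, -0.438]
168 [1.2, -33.5, 1.0] [0.002, 0.0, -0.472]
170 [0.6, -35.9, 1.0] [0.002, 0.0, -0.507]
171 [0.3, -37.1, 1.0] [0.002, 0.0, -0.525]
```

View pics/w2.png

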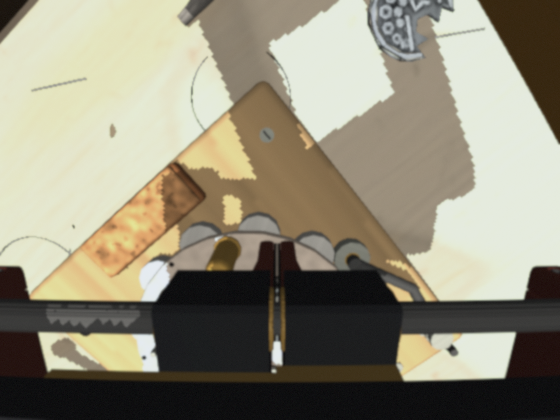

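The view shows the post at (225,252), clearly ahead of the fingers (262–295), and the roller at (352,252) in a valley: one click is done. Second click now.

Emit:
drive_tool(
  targets=[1.1, -2.6, 1, 0, 0, -0.036, 1.8, -6.2, 1, 0, 0, -0.088, 2.3, -9.9, 1, 0, 0, -0.141, 2.7, -13.7, 1, 0, 0, -0.193, 2.8, -17.4, 1, 0, 0, -0.246, 2.8, -21.1, 1, 0, 0, -0.298, 2.5, -24.9, 1, 0, 0, -0.35, 2.3, -26.8, 1, 0, 0, -0.377, 2.1, -28.6, 1, 0, 0, -0.403, 1.7, -31, 1, 0, 0, -0.438, 1.2, -33.5, 1, 0, 0, -0.472, 0.6, -35.9, 1, 0, 0, -0.507, 0.3, -37.1, 1, 0, 0, -0.525, 0.3, -37.1, 1, 0, 0, -0.525, 0.3, -37.1, 1, 0, 0, -0.525],
)

```text
time: 10.47
tool_pos: [0.4895, -0.0213, 0.0729]
eef_rot: [[-0.988, 0.157, 0.001], [0.158, 0.988, 0.002], [-0.001, 0.002, -1.0]]
wrist_force: [0.4, -0.0, -0.5]
grip_width: 0.0006
```

```bash
python3 g.py pics/w3.png; python3 plan.py .0727 173 176 179 182 185 188 191 194 196 198 200 201
python3 - <<'E'
from h import *
d=get_image("wrist");s=get_image("scene");t=get_image("top")
for a in (166,174,178,181,184):
    r=.068*np.array([np.cos(np.radians(a)),np.sin(np.radians(a))]);X=[.5545+r[0],-.05+r[1]]
    print(a,[pix(d,X+[z]).round(0).tolist() for z in(.074,.045)],pix(s,X+[.074]).round(1))
print(blobs(s,(14,110,60),(30,255,255),(245,220,345,340),6)[0])
E
```

```text
10.5167 [ 0.48941832 -0.02121226  0.07286824] [ 0.42036266 -0.8956689   0.33797396]
[147, 153, 115, 69, 5300] [206.8, 188.4] r 0.1116 ang 178.0
[208, 238, 33, 34, 765] [225.1, 255.4] r 0.0772 ang 175.7
173 [0.8, -2.5, 0.2] [0.002, 0.001, -0.036]
176 [1.5, -6.1, 0.2] [0.002, 0.001, -0.088]
179 [2.1, -9.8, 0.1] [0.002, 0.001, -0.14]
182 [2.4, -13.6, 0.1] [0.002, 0.001, -0.193]
185 [2.6, -17.3, 0.1] [0.002, 0.001, -0.245]
188 [2.5, -21.0, 0.1] [0.002, 0.001, -0.298]
191 [2.3, -24.8, 0.1] [0.002, 0.001, -0.35]
194 [1.8, -28.5, 0.1] [0.002, 0.001, -0.402]
196 [1.4, -30.9, 0.1] [0.002, 0.001, -0.437]
198 [0.9, -33.4, 0.1] [0.002, 0.001, -0.472]
200 [0.4, -35.8, 0.1] [0.002, 0.001, -0.507]
201 [0.0, -37.0, 0.1] [0.002, 0.001, -0.524]
166 [[249.0, 276.0], [253.0, 254.0]] [302.  268.6]
174 [[230.0, 276.0], [237.0, 254.0]] [305.1 271.5]
178 [[221.0, 276.0], [229.0, 254.0]] [306.9 272.8]
181 [[214.0, 277.0], [223.0, 255.0]] [308.4 273.8]
184 [[207.0, 279.0], [217.0, 256.0]] [309.9 274.6]
[([298, 250, 4, 7, 9], [299.0, 252.4]), ([328, 267, 5, 3, 8], [330.4, 268.4]), ([304, 273, 8, 16, 86], [308.0, 280.4]), ([277, 285, 40, 32, 418], [297.0, 300.5])]
```

The same wrist measure moved from 146.1° to 175.7°, which is one click more: two done. Third click now.

Emit:
drive_tool(
  targets=[0.8, -2.5, 0, 0, 0, -0.036, 1.5, -6.1, 0, 0, 0, -0.088, 2.1, -9.8, 0, 0, 0, -0.141, 2.4, -13.6, 0, 0, 0, -0.193, 2.6, -17.3, 0, 0, 0, -0.246, 2.5, -21, 0, 0, 0, -0.298, 2.3, -24.8, 0, 0, 0, -0.35, 2.1, -26.6, 0, 0, 0, -0.377, 1.8, -28.5, 0, 0, 0, -0.403, 1.4, -30.9, 0, 0, 0, -0.438, 0.9, -33.4, 0, 0, 0, -0.472, 0.4, -35.8, 0, 0, 0, -0.507, 0, -37, 0, 0, 0, -0.525, 0, -37, 0, 0, 0, -0.525, 0, -37, 0, 0, 0, -0.525],
)

```text
time: 11.92
tool_pos: [0.4835, -0.0577, 0.0727]
eef_rot: [[-0.934, -0.358, 0.001], [-0.358, 0.934, 0.002], [-0.002, 0.001, -1.0]]
wrist_force: [0.2, -0.4, -0.4]
grip_width: 0.0002
```

```bash
python3 g.py; python3 plan.py .0727 203 206 209 212 215 218 221 224 226 228 230 231
```

```text
11.9667 [ 0.48348223 -0.05758743  0.0726756 ] [ 0.37217374 -0.37987108 -0.39498086]
[237, 150, 25, 57, 911] [252.2, 179.8] r 0.1149 ang 197.2
[209, 239, 33, 32, 731] [226.2, 255.9] r 0.0767 ang 205.5
203 [0.6, -2.6, -0.0] [0.001, 0.002, -0.035]
206 [1.3, -6.2, -0.0] [0.001, 0.002, -0.087]
209 [1.8, -9.9, -0.0] [0.001, 0.002, -0.139]
212 [2.2, -13.7, -0.0] [0.001, 0.002, -0.192]
215 [2.3, -17.4, -0.1] [0.001, 0.002, -0.244]
218 [2.3, -21.1, -0.1] [0.001, 0.002, -0.296]
221 [2.0, -24.9, -0.1] [0.001, 0.002, -0.349]
224 [1.6, -28.6, -0.1] [0.001, 0.002, -0.401]
226 [1.2, -31.0, -0.1] [0.001, 0.002, -0.436]
228 [0.7, -33.5, -0.1] [0.001, 0.002, -0.471]
230 [0.2, -35.9, -0.1] [0.001, 0.002, -0.506]
231 [-0.2, -37.1, -0.1] [0.001, 0.002, -0.523]
```

The measure is 205.5°: three clicks done. Fourth click, a little slower at the end.

Emit:
drive_tool(
  targets=[0.6, -2.6, 0, 0, 0, -0.036, 1.3, -6.2, 0, 0, 0, -0.088, 1.8, -9.9, 0, 0, 0, -0.141, 2.2, -13.7, 0, 0, 0, -0.193, 2.3, -17.4, 0, 0, 0, -0.246, 2.3, -21.1, 0, 0, 0, -0.297, 2.1, -23.5, 0, 0, 0, -0.33, 2, -24.9, 0, 0, 0, -0.35, 1.8, -26.7, 0, 0, 0, -0.376, 1.6, -28.6, 0, 0, 0, -0.402, 1.4, -29.8, 0, 0, 0, -0.419, 1.2, -31, 0, 0, 0, -0.436, 1, -32.2, 0, 0, 0, -0.453, 0.7, -33.5, 0, 0, 0, -0.471, 0.4, -34.7, 0, 0, 0, -0.488, 0.2, -35.9, 0, 0, 0, -0.505, 0.2, -35.9, 0, 0, 0, -0.505, 0.2, -35.9, 0, 0, 0, -0.505, 0.2, -35.9, 0, 0, 0, -0.505, 0.2, -35.9, 0, 0, 0, -0.505],
)

```text
time: 13.63
tool_pos: [0.4961, -0.0912, 0.0726]
eef_rot: [[-0.644, -0.765, 0.001], [-0.765, 0.644, 0.002], [-0.002, 0.0, -1.0]]
wrist_force: [-0.5, 0.3, -0.2]
grip_width: 0.0007
```

```bash
python3 g.py
```

```text
13.6833 [ 0.49609992 -0.09114571  0.07262054] [-0.52891069 -0.05498812 -0.89635019]
[209, 241, 31, 30, 675] [225.1, 256.4] r 0.0763 ang 235.3
```

The measure is 235.3° (+29.8): the plate is in the fourth stop and the finger is free. I retract, lift, and go to the outer side of the peg.

Emit:
drive_tool(
  targets=[0, 4, 0, 0, 0, 0, 0, 6, -15, 0, 0, 0, 0, 6, -35, 0, 0, 0, 0, 6, -55, 0, 0, 0, 10, 0, -60, 0, 0, 0.1, 30, -15, -60, 0, 0, 0.2, 55, -30, -60, 0, 0, 0.3, 80, -50, -60, 0, 0, 0.4, 100, -65, -60, 0, 0, 0.5, 115, -75, -60, 0, 0, 0.6, 120, -79.5, -60, 0, 0, 0.7, 120, -79.5, -60, 0, 0, 0.7, 120, -79.5, -60, 0, 0, 0.7, 120, -79.5, -60, 0, 0, 0.7, 120, -79.5, -60, 0, 0, 0.7],
)

```text
time: 14.93
tool_pos: [0.4795, -0.2332, 0.1323]
eef_rot: [[-0.985, -0.174, 0.0], [-0.174, 0.985, 0.002], [-0.001, 0.002, -1.0]]
wrist_force: [0.6, -0.9, 0.6]
grip_width: 0.0002
```

Run:
```python
from h import *
d=get_image("scene");o=observe();print(o['tool_pos'],np.round(o['eef_rot'],3).tolist())
cv2.imwrite('pics/s3.png',cv2.resize(d['frame'][195:345,250:410],None,fx=4,fy=4,interpolation=2)[:,:,::-1])
```

```text
[ 0.47955336 -0.23325184  0.13229892] [[-0.985, -0.173, 0.001], [-0.173, 0.985, 0.002], [-0.001, 0.002, -1.0]]
```

View pics/s3.png

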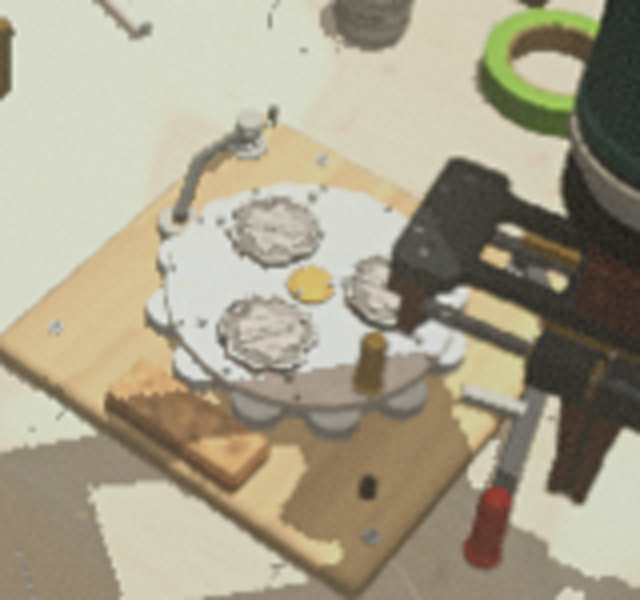

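The view shows the post at crop (370,360), front right. The tokens are in their nests, the roller is in a valley at (172,222), the peg is out at (495,500), and the finger is beyond it. I descend, then push.

Emit:
drive_tool(
  targets=[0, 0, 20, 0, 0, 0.09, 0, 0, 40, 0, 0, 0.174, 0, 0, 55, 0, 0, 0.174, 0, 0, 59.5, 0, 0, 0.174, 0, 0, 59.5, 0, 0, 0.174, 0, 0, 59.5, 0, 0, 0.174],
)

```text
time: 15.48
tool_pos: [0.4798, -0.2328, 0.0731]
eef_rot: [[-1.0, -0.002, 0.0], [-0.002, 1.0, 0.002], [-0.0, 0.002, -1.0]]
wrist_force: [0.5, -0.3, -1.1]
grip_width: 0.0003
```

Emit:
drive_tool(
  targets=[0, 6, 0, 0, 0, 0, 0, 10, 0, 0, 0, 0, 1, 15, 0, 0, 0, 0, 2, 20, 0, 0, 0, 0, 4, 25, 0, 0, 0, 0, 5, 30, 0, 0, 0, 0, 7, 35, 0, 0, 0, 0, 8, 40, 0, 0, 0, 0, 10, 45, 0, 0, 0, 0, 11, 50, 0, 0, 0, 0, 12, 54, 0, 0, 0, 0, 13, 57, 0, 0, 0, 0, 14, 60, 0, 0, 0, 0, 14, 62, 0, 0, 0, 0, 14, 62, 0, 0, 0, 0, 14, 62, 0, 0, 0, 0],
)

```text
time: 16.82
tool_pos: [0.4657, -0.1708, 0.0732]
eef_rot: [[-1.0, -0.002, 0.0], [-0.002, 1.0, 0.002], [-0.0, 0.002, -1.0]]
wrist_force: [0.3, 0.6, 1.2]
grip_width: 0.0004
```

```bash
python3 f.py
```

```text
17.0167 [ 0.46572325 -0.17099572  0.07318847] [-0.23339293 -0.01407975 -0.2637211 ]
[([343, 307, 5, 7, 27], [345.1, 310.2]), ([340, 324, 4, 2, 4], [341.5, 324.2]), ([344, 324, 4, 3, 5], [345.4, 324.8])]
[array([ 0.4625, -0.1549,  0.074 ])]
```

Emit:
drive_tool(
  targets=[0, 1, 0, 0, 0, 0, 0, 2, 0, 0, 0, 0, 0, 3, 0, 0, 0, 0, 0, 3, 0, 0, 0, 0, 0, 3, 0, 0, 0, 0],
)

```text
time: 17.43
tool_pos: [0.4657, -0.1679, 0.0732]
eef_rot: [[-1.0, -0.002, 0.0], [-0.002, 1.0, 0.002], [-0.001, 0.002, -1.0]]
wrist_force: [0.6, 0.9, 0.4]
grip_width: 0.0007
```

```bash
python3 f.py
```

```text
17.6333 [ 0.46579169 -0.16796857  0.07321851] [0.01220732 0.07337004 0.53326145]
[([342, 307, 5, 6, 24], [344.0, 309.1]), ([342, 324, 5, 2, 6], [343.8, 324.3])]
[array([ 0.4631, -0.1519,  0.074 ])]
```

Emit:
drive_tool(
  targets=[0, 1, 0, 0, 0, 0, 0, 2, 0, 0, 0, 0, 0, 2, 0, 0, 0, 0, 0, 2, 0, 0, 0, 0],
)

```text
time: 17.97
tool_pos: [0.4659, -0.1673, 0.0733]
eef_rot: [[-1.0, -0.003, 0.001], [-0.003, 1.0, -0.0], [-0.001, -0.0, -1.0]]
wrist_force: [-2.5, -7.3, -2.4]
grip_width: 0.0007
```

```bash
python3 f.py
```

```text
18.1667 [ 0.46588846 -0.16733155  0.07328616] [-2.13116738 -6.6308449  -1.28948546]
[([342, 307, 5, 6, 24], [344.0, 309.3]), ([344, 323, 2, 3, 4], [344.2, 324.0])]
[array([ 0.4628, -0.1522,  0.074 ])]
```

The home stop is reached (7 N). I withdraw, lift clear, and look.

Emit:
drive_tool(
  targets=[0, -8, 0, 0, 0, 0, 0, -15, 0, 0, 0, 0, 0, -20, -20, 0, 0, 0, 0, -30, -60, 0, 0, 0, 0, -60, -100, 0, 0, 0, 0, -90, -130, 0, 0, 0, 0, -120, -150, 0, 0, 0, 0, -150, -150, 0, 0, 0, 0, -150, -150, 0, 0, 0, 0, -150, -150, 0, 0, 0],
)

```text
time: 19.0
tool_pos: [0.4661, -0.3192, 0.2236]
eef_rot: [[-1.0, 0.0, 0.002], [0.0, 1.0, -0.0], [-0.002, -0.0, -1.0]]
wrist_force: [-1.1, 0.9, 0.5]
grip_width: 0.0002
```

```bash
python3 f.py
python3 - <<'E'
from h import *
t=get_image("top")
cv2.imwrite('pics/t4.png',cv2.resize(t['frame'][85:310,130:420],None,fx=2.7,fy=2.6,interpolation=2)[:,:,::-1])
print(blobs(t,(18,130,90),(30,255,255),(285,160,405,280),8)[0])
for st,c in blobs(t,(18,130,90),(30,255,255),(285,160,405,280),8)[0]:
    X=plane(t,c,.074)[:2]-[.5542,-.0488];print(np.hypot(*X),np.degrees(np.arctan2(X[1],X[0]))%360)
E
```

```text
19.2 [ 0.46545742 -0.31568504  0.22233529] [ 0.05221446  0.04136036 -0.45099639]
[([342, 307, 6, 5, 17], [344.9, 309.2]), ([339, 322, 8, 4, 20], [342.4, 323.9])]
[array([ 0.464 , -0.1533,  0.074 ])]
[([337, 210, 11, 11, 54], [342.0, 214.8]), ([370, 227, 5, 6, 16], [372.0, 229.1])]
0.0050786224685821935 110.91026871841795
0.06794641633748014 240.85027617454284
```

View pics/t4.png

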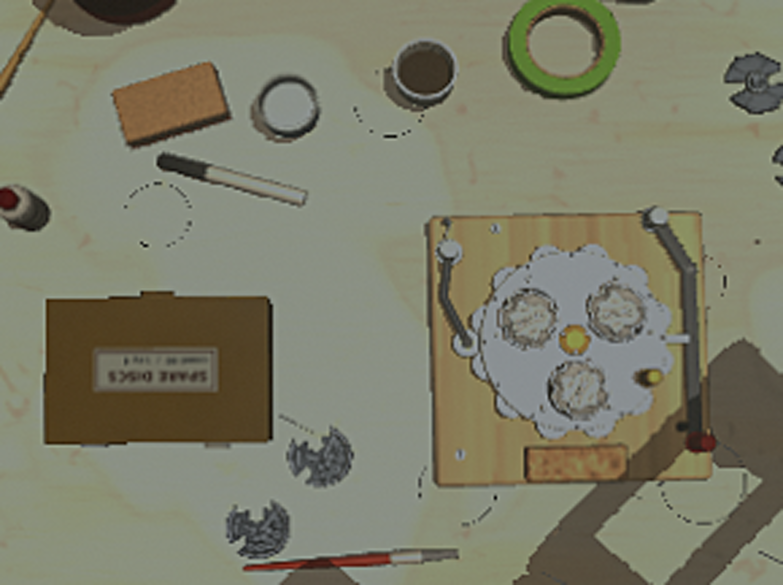

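The view shows the post at crop (650,377), at 240.9° against about 121° at the start. The lever is home (peg at (700,441), blade in), the tokens are in their nests, and the bystanders have not moved.

```bash
python3 -c "
from station import *
job_done()"
```

```text
the job is handed in; nothing more can be done
```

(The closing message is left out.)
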